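Turn the proud die plug home in its keyed holder

TASK

Two die holders stand on the worktop, each with a two-lugged steel plug; one plug is home, but the other still stands proud, turned so that its lugs ride on the rim of its holder. Take the proud plug by its fin, turn it in its bore (do not lift it out, do not press hard) until its lugs drop fully into the keyways, and let go of it; leave the other plug as it is.

Things in the scene. Friction and masses are not known exactly. Their poses are not given: they have to be found in the camera images.
- plug_a_grip (a point): Proud steel plug: point on its axis, 17 mm below the top of its upright fin (12 thick in y, 36 long in x, 45 mm high). z up, x along fin and lugs. Below the fin a round body, 44 mm wide, 40 high (lowest 10 mm tapered to 26), its flat top 28 mm under this point. Two opposite lugs along x, 14 wide, 14 thick, reach 42 mm from the axis, tops level with the body's. Half turns are alike. About 0.35 kg.
- holder_a: Its holder: fixed grey block 112 x 92 x 42 mm, 50 mm bore, two opposite keyways along x, 28 wide, 14 deep, to 46 mm from the centre. Origin under its centre, z up. The plug's foot stands 26 mm deep in the bore, lugs on the rim; it turns on the spot, grip point 84 mm over this origin; home 70 mm, lugs flush. Let go, it falls home once within 10 degrees of the keyways.
- plug_b_grip (a point): The same point of the other plug, identical but already home in its holder (lug tops flush with the rim, fin 14 mm lower); leave it alone.
- holder_b: The identical fixed holder of the plug that is already home. Origin under its centre, x along its keyways, z up. A tall mixer stands at each end of the worktop (its left one beyond y = 0.35), instruments and glass along the back.
There are look-alikes about, which are no part of the job. Leave any orange look-alike of the part that bears plug_a_grip alone.

How it is judged:
By the outcome, as a careful person would: the job done as asked, in the order asked, and still so for the second after the job is handed in, with the robot touching nothing.
It also fails if it takes over 35 s, if anything falls off the work surface, if the arm or the gripper's body presses on something with over 40 N, if the wrist force passes 120 N, or if a joint passes its speed limit or range.

ROBOT

A 7-joint arm with a two-finger parallel gripper is mounted at the origin on a cart in front of the work surface, level with it; the furniture and walls round the work are solid. World frame = base frame: x ahead of the robot, y to its left, z up, the work surface at z = 0. Lengths are in m, angles in rad, forces in N, time in s.
With the tool pointing down it reaches from about 0.4 to 0.9 m from the base axis. Payload 5.6 kg.
Tool frame: the origin (TCP) lies on the mounting face of the last link; the fingertips stand 190 mm ahead of it and the grasp point (between the pads) lies 171 mm ahead of it (ctrl.grip_point_offset is the distance from the TCP to the grasp point, in m); z points along the fingers, y is the line along which they close (so a half turn about z gives the same grasp; the last joint's range is limited). The gripper opens to 92 mm and grips with 3 to 60 N. Pads are 20 mm wide; open, the fingers measure 128 mm over their backs; the gripper's body (75 mm by 189 mm) begins 69 mm behind the grasp point.
Start: joints at [-1.349, 0.468, -0.012, 1.603, 0.006, 1.071, -0.056], TCP at [0.17, 0.627, 0.405] pointing down, gripper open.
Joint ranges: [-2.53, 2.53], [-0.31, 2.02], [-1.57, 1.55], [0.28, 2.44], [-1.29, 4.43], [0.15, 1.84], [-2.92, 2.92]. Speed limits (rad/s): [2.57, 2.57, 3.14, 3.14, 3.14, 3.14, 3.14].

INTERFACE

Orientations are given as a unit quaternion [x, y, z, w].
In Python, from plant import ctrl gives the robot as it stands.
- The arm moves only by the tool drive_tool, never from a script. Its argument "series" is a list of rows, each a list of 4 numbers: the shift along the tool's x, y, z in cm, then the turn about the tool's z in rad. A call has 1 to 10 rows; each row is the pose to reach, as a shift and turn from the pose commanded when the call began, along the tool's axes at that moment; what a row does not reach only later rows make up. A row lasts 1/8 s, in which the tool goes at most 62.5 mm and 10.7 degrees, less where a joint would pass 70% of its speed; a pose out of reach is approached as far as the arm can. A call with a gripper value outside its range is refused whole. "claw" is the opening, from 0 (shut) to 1 (fully open), set as the call begins (left out, the last holds). The fingers move at their own pace and stop on an object; "newtons" is the grip in N (left out, the last holds). Time passes only in rows, so rows that repeat a pose let the fingers close. It gives the time, the measured TCP pose, the force, the opening and the grip force at its end, in the units of the state.
- ctrl.get_obs(): the state, without advancing time (a new reading comes with each control period).
- ctrl.camera(name): name is "side" or "top" or "wrist"; returns the picture (420x560x3 uint8, red, green, blue); there is no depth.
- ctrl.camera_info(name): a dict with "camera_matrix" (3x3 intrinsics, pixels), "camera_from_world" (4x4, takes a point from world to camera coordinates). Camera axes: x right, y up, looking along -z (the intrinsics and any distortion apply to the point x, -y, -z); pixel columns grow to the right and rows downward; lengths in m; the calibration is good to about 2 mm. A picture is of the moment at which its call begins: read the wrist's pose just before it. camera_info takes no time and is no camera call; for the wrist camera it gives the pose at the moment of the call.
- ctrl.sign_off(): hands the job in; it is judged then, once.
The state is a dict: "time_s": time; "joint_pos": joint angles; "dq": joint speeds; "effort": joint torques, N m; "tool_pos": TCP position; "eef_rot": TCP orientation; "wrist_force": force on the tool from outside, world axes, zero at the start; "torque": the same for the moment, N m; "gripper_width": finger opening in m; "grip_force": force on a finger pad.
Only numpy, scipy, OpenCV 4.12 (cv2) and the standard library are available. Lean on these libraries where they do the work, as an engineer would, in place of code of your own. Each camera call takes 0.05 s, during which the arm holds its last target. There are 200 camera calls.

## Working session

There is one attempt and no reset: what is moved stays moved. The work goes in short steps, Python scripts to look and compute and a tool call to move; the robot and the scene stay as the last step left them, time stands still between calls to the robot, and variables do not carry over. Pictures are saved under pics/ and viewed, at most 10 in all, crops included, and the job is handed in when it is done.

Besides the shell and the picture viewer there is one more tool, called after "Emit:" as a command line: name --pt "numbers of a row" for each row, then --argument value for the rest. drive_tool: Moves the arm, as the interface text tells. Its arguments: {"type":"object","properties":{"series":{"type":"array"},"claw":{"type":"number"},"newtons":{"type":"number"}},"required":["series"]}

```bash
mkdir -p pics; python3 - <<'E'
from plant import ctrl
import cv2,numpy as np
o=ctrl.get_obs();print(o['time_s'],o['tool_pos'],o['eef_rot'])
for n in('top','side'):
    cv2.imwrite(f'pics/{n}0.png',ctrl.camera(n)[:,:,::-1])
    i=ctrl.camera_info(n);print(n,i)
E
```

```text
0.0 [0.17012463 0.62708599 0.4037387 ] [ 1.32076954e-01  9.91239078e-01 -8.74978479e-04 -4.60884705e-05]
top {'camera_matrix': array([[454.64860196,   0.        , 272.24580414],
       [  0.        , 454.64860196, 208.42484915],
       [  0.        ,   0.        ,   1.        ]]), 'camera_from_world': array([[ 1.77371777e-02, -9.99835976e-01,  3.66240303e-03,
        -5.98422880e-02],
       [ 9.87700507e-01,  1.80907856e-02,  1.55307539e-01,
        -6.01475493e-01],
       [-1.55348320e-01,  8.62639908e-04,  9.87859380e-01,
        -1.18138057e+00],
       [ 0.00000000e+00,  0.00000000e+00,  0.00000000e+00,
         1.00000000e+00]])}
side {'camera_matrix': array([[418.02971296,   0.        , 282.14556955],
       [  0.        , 418.02971296, 210.63274633],
       [  0.        ,   0.        ,   1.        ]]), 'camera_from_world': array([[-0.97854733, -0.20574262,  0.01072827,  0.59999401],
       [ 0.12720087, -0.5623858 ,  0.81703253, -0.16926472],
       [-0.16206499,  0.80086964,  0.57649177, -0.95642663],
       [ 0.        ,  0.        ,  0.        ,  1.        ]])}
```

View pics/top0.png

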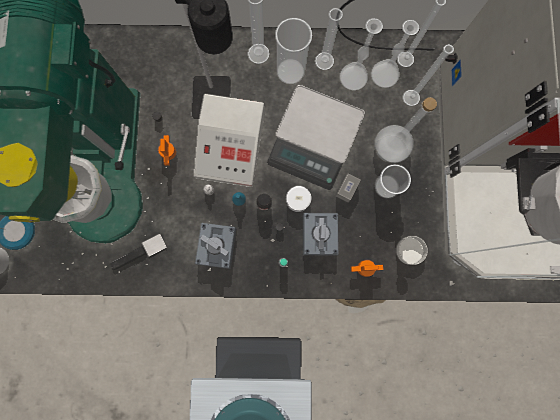

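View pics/side0.png

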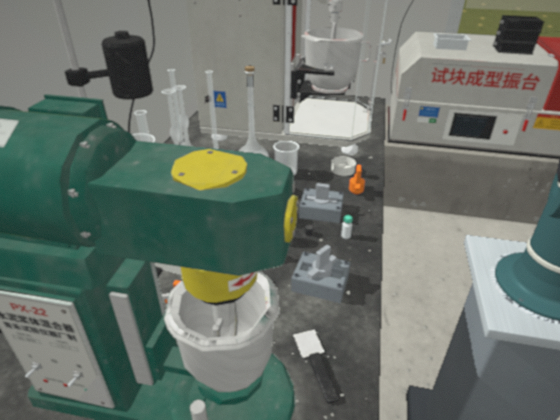

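The proud plug could be any of these in the top view: grey holder left (215,245), grey holder right (321,233), orange look-alike (167,150), or orange look-alike (367,268). The left grey one has its fin and lugs skewed to the block, so it looks like the proud plug. I'll check it in a close crop and measure.

```bash
cat >h.py <<'E'
import numpy as np,cv2
from plant import ctrl
def ray(n,u,v,z,info=None):
    i=info or ctrl.camera_info(n);K=i['camera_matrix'];T=i['camera_from_world']
    d=np.linalg.inv(K)@[u,v,1];d=np.array([d[0],-d[1],-d[2]]);R=T[:3,:3]
    c=-R.T@T[:3,3];d=R.T@d;return c+d*(z-c[2])/d[2]
def proj(n,p,info=None):
    i=info or ctrl.camera_info(n);T=i['camera_from_world'];q=T[:3,:3]@p+T[:3,3]
    q=i['camera_matrix']@[q[0],-q[1],-q[2]];return q[:2]/q[2]
E
python3 - <<'E'
from h import *
t=cv2.imread('pics/top0.png');s=cv2.imread('pics/side0.png')
a=cv2.resize(t[210:280,185:255],(560,560),interpolation=2)[:, :400*560//400]
b=cv2.resize(t[200:270,285:355],(560,560),interpolation=2)
c=cv2.resize(s[175:305,285:365],(246,400))
im=np.hstack([cv2.resize(a,(270,270)),cv2.resize(b,(270,270))]);im=np.vstack([im,np.zeros((130,540,3),np.uint8)])
cv2.imwrite('pics/crop.png',np.hstack([im,c]))
for u,v in((215,245),(321,233)):print(ray('top',u,v,.06))
E
```

```text
[0.49997987 0.10031819 0.06      ]
[ 0.53683604 -0.17941888  0.06      ]
```

View pics/crop.png

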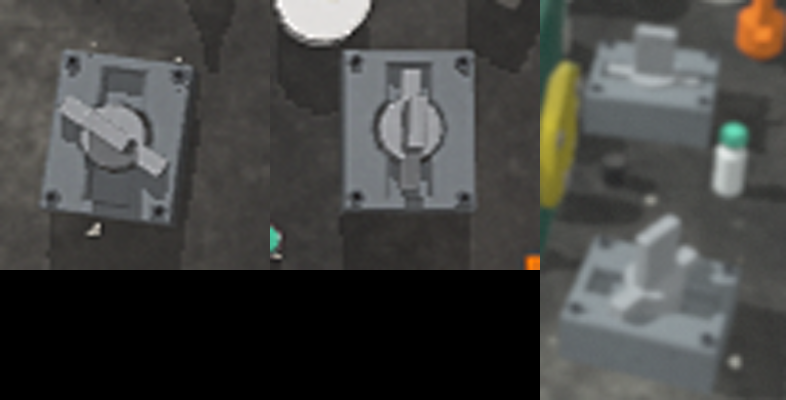

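The crop confirms it. The left plug (crop centre about (115,137)) is proud, with its lugs skewed about 60° over the rim. The right one sits in line with its keyways, flush. Next I'll move over the left plug while turning the tool towards the fin.

Emit:
drive_tool --pt "-4.6 -4.2 0 0.18" --pt "-9.2 -8.4 0 0.36" --pt "-13.8 -12.6 0 0.54" --pt "-18.4 -16.8 0 0.72" --pt "-23 -21 0 0.9" --pt "-27.6 -25.2 0 1.08" --pt "-32.2 -29.4 0 1.26" --pt "-36.8 -33.6 0 1.44" --pt "-41.4 -37.8 0 1.62" --pt "-45.6 -42.2 0 1.8" --claw 1

```text
time_s: 1.35
tool_pos: [0.5005, 0.0989, 0.4047]
eef_rot: [0.86, 0.51, 0.0, -0.0]
wrist_force: [0.4, 0.2, 0.5]
gripper_width: 0.0918
grip_force: 0.0
```

```bash
python3 - <<'E'
from h import *
o=ctrl.get_obs();i=ctrl.camera_info('wrist');cv2.imwrite('pics/w1.png',ctrl.camera('wrist')[:,:,::-1])
np.save('w1.npy',[i],allow_pickle=True)
print(o['tool_pos'],o['eef_rot'],o['joint_pos'],proj('wrist',[.5,.1,.056],i))
E
```

```text
[0.50047541 0.09889569 0.4047402 ] [ 8.60010725e-01  5.10275908e-01  2.22822801e-04 -3.06708436e-05] [-0.75486743  0.24490669  0.57944354  1.97163688 -0.16195579  0.96955608
 -0.59689657] [277.98501463 191.23044225]
```

View pics/w1.png

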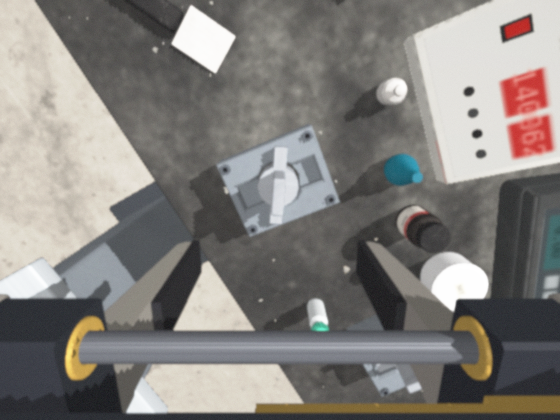

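The wrist view shows the block with corners near (218,165), (313,126), (339,203) and (250,236). The plug is at about (278,185), with its fin nearly vertical in the picture. I'll zoom in for accurate numbers.

```bash
python3 - <<'E'
from h import *
w=cv2.imread('pics/w1.png');cv2.imwrite('pics/w1c.png',cv2.resize(w[115:245,205:350],None,fx=4.5,fy=4.5,interpolation=2))
i=np.load('w1.npy',allow_pickle=True)[0]
P=np.array([ray('w',u,v,.042,i)[:2] for u,v in((218,165),(313,126),(339,203),(250,236))])
print(P,P.mean(0)); 
c=P.mean(0)
for z in(.042,.056,.101):print(z,proj('w',[*c,z],i))
d=(P[1]+P[2]-P[0]-P[3]);print(np.degrees(np.arctan2(d[1],d[0])),np.linalg.norm(d)/2)
E
```

```text
[[0.45500126 0.15403417]
 [0.56441111 0.14131991]
 [0.55219427 0.05215587]
 [0.44405371 0.06553767]] [0.50391509 0.10326191]
0.042 [279.71730296 184.06234057]
0.056 [279.74534025 186.9069427 ]
0.101 [279.85282525 197.81213611]
-6.840178440679503 0.10955499060752381
```

View pics/w1c.png

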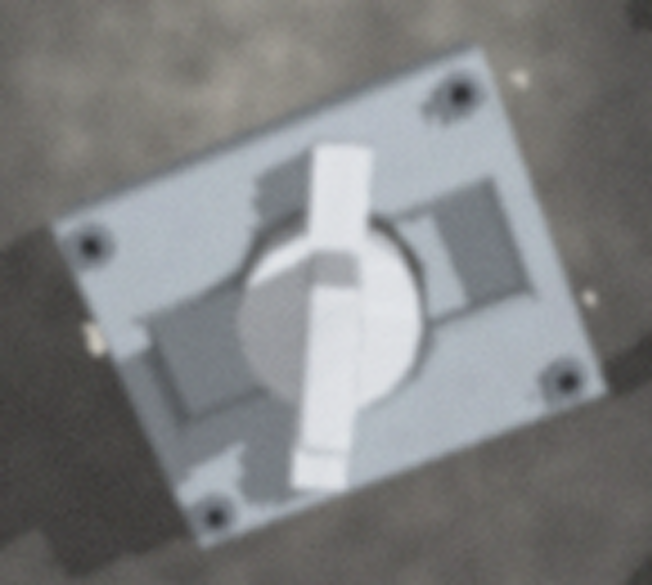

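```bash
python3 - <<'E'
from h import *
from scipy.spatial.transform import Rotation as R
i=np.load('w1.npy',allow_pickle=True)[0]
f=lambda x,y,z:ray('w',205+x/4.5,115+y/4.5,z,i)[:2]
a,b=f(343,145,.056),f(318,488,.056);d=a-b;m=(a+b)/2
P=np.array([f(*p,.042) for p in((52,228),(480,47),(605,390),(203,548))]);c=P.mean(0)
e=P[1]+P[2]-P[0]-P[3]
print('lug mid',m,'len',np.linalg.norm(d),'ang',np.degrees(np.arctan2(d[1],d[0])),'block',c,np.degrees(np.arctan2(e[1],e[0])))
o=ctrl.get_obs();Rt=R.from_quat(o['eef_rot']).as_matrix();g=o['tool_pos']+.171*Rt[:,2]
t=np.array([*((m+c)/2),.084])
print('shift cm',Rt.T@(t-g)*100,'tool y deg',np.degrees(np.arctan2(Rt[1,1],Rt[0,1])))
E
```

```text
lug mid [0.50272574 0.10419405] len 0.08324650039792349 ang 57.341830460775384 block [0.50341402 0.10365588] -5.966945291418812
shift cm [ 1.16444223 -0.81278637 15.03088365] tool y deg -29.552119315407968
```

Emit:
drive_tool --pt "0.3 0.1 2 0.04" --pt "0.5 0.15 4 0.075" --pt "0.5 0.15 6 0.075" --pt "0.5 0.15 8 0.075" --pt "0.5 0.15 9 0.075" --pt "0.5 0.15 9 0.075" --pt "0.5 0.15 9 0.075" --pt "0.5 0.15 9 0.075"

```text
time_s: 2.4
tool_pos: [0.5037, 0.1044, 0.3154]
eef_rot: [0.877, 0.48, 0.001, 0.0]
wrist_force: [-0.7, -0.9, 0.1]
gripper_width: 0.0917
grip_force: 0.0
```

```bash
python3 - <<'E'
from h import *
from scipy.spatial.transform import Rotation as R
o=ctrl.get_obs();i=ctrl.camera_info('wrist');w=ctrl.camera('wrist')[:,:,::-1];cv2.imwrite('pics/w2.png',w)
np.save('w2.npy',[i],allow_pickle=True)
Rt=R.from_quat(o['eef_rot']).as_matrix();g=o['tool_pos']+.171*Rt[:,2]
print(g,np.abs(o['dq']).max(),Rt.T@(np.array([.503,.1039,.086])-g)*100,np.degrees(np.arctan2(Rt[1,1],Rt[0,1])),proj('w',[.503,.1039,.101],i))
E
```

```text
[0.50393304 0.10452221 0.14440651] 0.003489182596229051 [-0.10985209 -0.04941292  5.84048609] -32.600367164621154 [278.15473306 241.92474276]
```

View pics/w2.png

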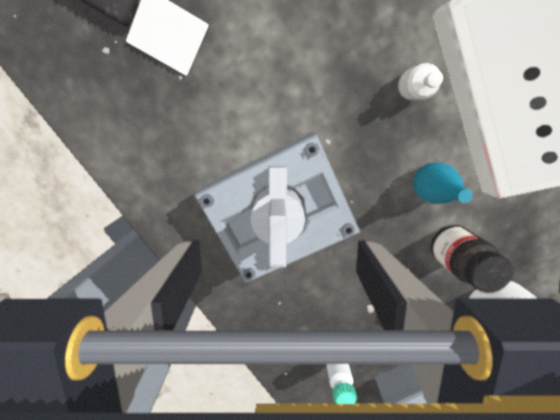

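The fin stands vertical in the picture at column 278, from (278,168) to (278,265), centred between the fingers. I'll descend and grip gently.

Emit:
drive_tool --pt "-0.1 0 2 0" --pt "-0.1 0 4 0" --pt "-0.1 0 5 0" --pt "-0.1 0 5.8 0" --pt "-0.1 0 5.8 0" --pt "-0.1 0 5.8 0"

```text
time_s: 3.2
tool_pos: [0.5032, 0.1035, 0.2572]
eef_rot: [0.877, 0.48, 0.0, 0.0]
wrist_force: [-0.7, 0.4, -1.1]
gripper_width: 0.0923
grip_force: 0.0
```

Emit:
drive_tool --pt "0 0 0 0" --pt "0 0 0 0" --pt "0 0 0 0" --pt "0 0 0 0" --pt "0 0 0 0" --pt "0 0 0 0" --pt "0 0 0 0" --pt "0 0 0 0" --claw 0 --newtons 25

```text
time_s: 4.2
tool_pos: [0.5029, 0.1035, 0.2567]
eef_rot: [0.877, 0.48, 0.0, 0.0]
wrist_force: [0.2, 0.2, 0.2]
gripper_width: 0.0137
grip_force: 0.0
```

Emit:
drive_tool --pt "0 0 0 0" --pt "0 0 0 0" --pt "0 0 0 0"

```text
time_s: 4.58
tool_pos: [0.5029, 0.1035, 0.2567]
eef_rot: [0.877, 0.48, -0.0, -0.0]
wrist_force: [0.3, 0.5, 0.2]
gripper_width: 0.0116
grip_force: 25.0
```

Emit:
drive_tool --pt "0 0 0 0.11" --pt "0 0 0 0.22" --pt "0 0 0 0.33" --pt "0 0 0 0.44" --pt "0 0 0 0.55" --pt "0 0 0 0.66" --pt "0 0 0 0.77" --pt "0 0 0 0.88"

```text
time_s: 5.58
tool_pos: [0.5028, 0.1036, 0.2565]
eef_rot: [0.998, 0.059, -0.0, 0.0]
wrist_force: [0.6, -0.2, -3.2]
gripper_width: 0.0117
grip_force: 25.0
```

Emit:
drive_tool --pt "0 0 0 0.08" --pt "0 0 0 0.16" --pt "0 0 0 0.22" --pt "0 0 0 0.22" --pt "0 0 0 0.22" --pt "0 0 0 0.22"

```text
time_s: 6.32
tool_pos: [0.5029, 0.1035, 0.2566]
eef_rot: [0.999, -0.049, -0.0, -0.0]
wrist_force: [-0.6, -0.1, -3.6]
gripper_width: 0.0119
grip_force: 25.0
```

```bash
python3 - <<'E'
from h import *
from scipy.spatial.transform import Rotation as R
o=ctrl.get_obs();i=ctrl.camera_info('wrist');w=ctrl.camera('wrist')[:,:,::-1];cv2.imwrite('pics/w3.png',w)
Rt=R.from_quat(o['eef_rot']).as_matrix();print(o['tool_pos'],np.degrees(np.arctan2(Rt[1,1],Rt[0,1])),o['torque'],o['wrist_force'],proj('w',[.5034,.1037,.042],i))
E
```

```text
[0.5028757  0.10349747 0.25663866] -95.60003961216684 [0.01468018 0.16893758 0.01719637] [-0.61034086 -0.14155357 -3.59236647] [278.59856044 238.72590611]
```

View pics/w3.png

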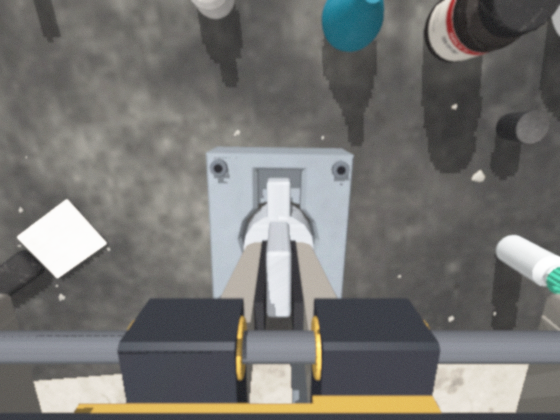

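The fin and lug (column 278) are centred in the keyway (253 to 305), and the gripper is carrying the plug's weight. Time to let go, wait, then rise.

Emit:
drive_tool --pt "0 0 0 0" --pt "0 0 0 0" --pt "0 0 0 0" --pt "0 0 0 0" --pt "0 0 0 0" --pt "0 0 0 0" --claw 0.7

```text
time_s: 7.12
tool_pos: [0.503, 0.1035, 0.2567]
eef_rot: [0.999, -0.049, 0.0, -0.0]
wrist_force: [0.8, 0.1, -1.0]
gripper_width: 0.064
grip_force: 0.0
```

Emit:
drive_tool --pt "0 0 -1 0" --pt "0 0 -3 0" --pt "0 0 -6 0" --pt "0 0 -9 0" --pt "0 0 -10 0" --pt "0 0 -10 0" --pt "0 0 -10 0"

```text
time_s: 8.0
tool_pos: [0.5025, 0.1036, 0.356]
eef_rot: [0.999, -0.049, -0.001, 0.0]
wrist_force: [-0.4, -0.8, 0.5]
gripper_width: 0.0646
grip_force: 0.0
```

```bash
python3 - <<'E'
from h import *
i=ctrl.camera_info('wrist');w=ctrl.camera('wrist')[:,:,::-1];s=ctrl.camera('side')[:,:,::-1]
u,v=proj('w',[.5034,.1037,.042],i).astype(int);print(u,v,[proj('w',[.5034+s*.042*np.cos(-.11),.1037+s*.042*np.sin(-.11),z],i).round(1) for z in(.042,.056) for s in(1,-1)])
a=cv2.resize(w[max(0,v-70):v+70,u-70:u+70],(400,400));b=cv2.resize(s[175:305,285:365],(246,400))
cv2.imwrite('pics/fin.png',np.hstack([a,b]))
E
```

```text
278 198 [array([279. , 154.6]), array([277.8, 238.9]), array([279. , 156.7]), array([277.8, 244.5])]
```

View pics/fin.png

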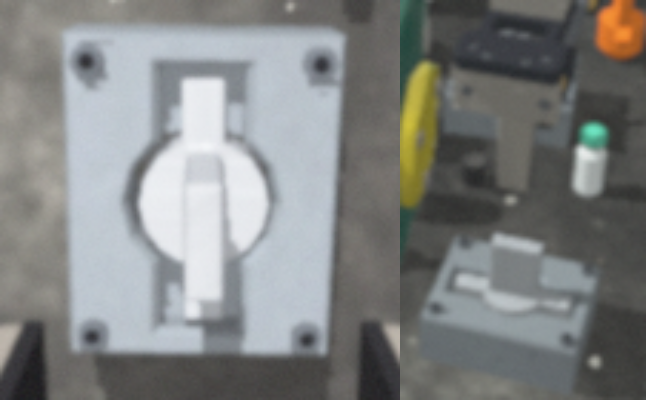

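The side crop shows the lugs flush in the keyways and the fin lowered, and the gripper is clear of the plug.

```bash
python3 -c "
from plant import ctrl
print(ctrl.sign_off())"
```

```text
the job is handed in; nothing more can be done
None
```

I turned the proud plug (left holder) about 63° into line with its keyways and let go; it dropped home with its lugs flush, I left the other plug alone, and I handed the job in at about 8 s on the robot's clock.

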